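# Reload the six-station sample changer

## Robot

A 6-joint arm with a two-finger parallel gripper is mounted at the origin on the work surface. World frame = base frame: x ahead of the robot, y to its left, z up, the work surface at z = 0. Lengths are in m, angles in rad, forces in N, time in s.
With the tool pointing down it reaches from about 0.375 to 0.925 m from the base axis. Payload 5.7 kg.
Tool frame: the origin (TCP) lies midway between the tips of the shut fingers; the grasp point (between the pads) lies 19 mm behind it (arm.grip_depth is the distance from the TCP to the grasp point, in m); z points along the fingers, y is the line along which they close (so a half turn about z gives the same grasp; the last joint's range is limited). The gripper opens to 85 mm and grips with 20 to 120 N. Pads are 22 mm wide; open, the fingers measure 114 mm over their backs; the gripper's body (76 mm by 85 mm) begins 54 mm behind the grasp point. The pads swing forward as they close: fully open they stand 13 mm farther back than shut.
Start: joints at [1.142, 0.359, 1.51, -0, 1.272, -0.115], TCP at [0.185, 0.571, 0.231] pointing down, gripper open.
Joint ranges: [-2.97, 2.97], [-1.01, 2.36], [0.21, 2.38], [-0.96, 4.11], [0.2, 2.71], [-2.98, 2.98]. Speed limits (rad/s): [2.39, 2.39, 3.14, 3.14, 3.14, 3.14].

## Interface

Orientations are given as a 3x3 rotation matrix whose columns are the frame's x, y, z axes.
In Python, from workcell import arm gives the robot as it stands. The module is installed in compiled form; this text tells all that it offers.
- The arm moves only by the tool move_arm, never from a script. Its argument "moves" is a list of rows, each a list of 7 numbers: the turn, a rotation vector about the tool's x, y, z as a fraction of full scale, then the shift along the tool's x, y, z as a fraction of full scale, then the opening, from -1 (shut) to 1 (fully open). In form: [[ax, ay, az, x, y, z, jaw], ...]. A call has 1 to 10 rows; each row is the pose to reach, as a shift and turn from the pose commanded when the call began, along the tool's axes at that moment; what a row does not reach only later rows make up. Full scale, the value 1, is 200 mm for a shift and 45 degrees for a turn. A row lasts 1/10 s, in which the tool goes at most 50 mm and 8.59 degrees, less where a joint would pass 70% of its speed; a pose out of reach is approached as far as the arm can. A call with a number of a shift or a turn outside -1 to 1 is refused whole. A call with a gripper value outside its range is refused whole. The fingers move at their own pace and stop on an object; "squeeze" is the grip in N (left out, the last holds). Time passes only in rows, so rows that repeat a pose let the fingers close. It gives the time, the measured TCP pose, the force, the opening and the grip force at its end, in the units of the state.
- arm.observe(): the state, without advancing time (a new reading comes with each control period).
- arm.snapshot(name): name is "scene" or "top" or "wrist"; returns (picture, depth): 420x560x3 uint8, red, green, blue; 420x560 float32, m along the optical axis (not along the pixel's ray), 0 where there is no reading.
- arm.calibration(name): a dict with "camera_matrix" (3x3 intrinsics, pixels), "dist_coeffs" ([k1, k2, p1, p2, k3] as OpenCV has them; the pictures are not rectified), "world_from_camera" (4x4, takes a point from camera to world coordinates). Camera axes: x right, y down, z forward; pixel columns grow to the right and rows downward; lengths in m; the calibration is good to about 2 mm. A picture is of the moment at which its call begins: read the wrist's pose just before it. calibration takes no time and is no camera call; for the wrist camera it gives the pose at the moment of the call.
- arm.hand_in(): hands the job in; it is judged then, once.
The state is a dict: "time_s": time; "joint_positions": joint angles; "qd": joint speeds; "tau": joint torques, N m; "ee_pos": TCP position; "tool_rot": TCP orientation; "contact_force": force on the tool from outside, world axes, zero at the start; "torque": the same for the moment, N m; "finger_gap": finger opening in m; "gripper_force": force on a finger pad.
Only numpy, scipy, OpenCV 4.12 (cv2) and the standard library are available. Lean on these libraries where they do the work, as an engineer would, in place of code of your own. Each camera call takes 0.05 s, during which the arm holds its last target. There are 200 camera calls.

## Task

Get the sample changer ready for the next run: take every used (low, open) cup off the turntable and stand it upright in the return tray, and stand every new sample jar from the mat in the middle of a free pad, one to a pad. Only the front pad can be reached from above; the knob turns the turntable, clicking at each station. Then, with the reference bottle clicked round to rest under the measuring head, press the start button fully and let go. Do not touch the reference bottle with the gripper, and leave the other things on the bench where they are.

Things in the scene. Friction and masses are not known exactly. Their poses are not given: they have to be found in the camera images.
- changer: Sample changer, fixed; origin on its axis at bench height, -x is its front. White base 12 mm thick, x -195 to +175, y +-165 mm. Clear hood over x > -60 mm, roof top at z 115 mm, underside 108 mm; only the front station, the loading bay (x = -105 mm, y = 0), is open from above. Grey measuring head at the back, from x = 85 mm, 152 mm high; the place under it is x = +105 mm, y = 0.
- rotor (a joint): angle of the six-station turntable, rad, anticlockwise from above, 0 at the start, turns both ways without end. A sprung detent holds it at each multiple of 60 degrees (1.047 rad), about 0.15 N m to leave. Disc 300 mm across, top face at z 30 mm, with a rim 8 mm higher at its edge.
- knob (a point): centre of the black hexagonal knob on the turntable's shaft, above the hood: 36 mm across flats, 40 mm high (z 132 to 172 mm), its six flats face the six pads. It turns the turntable directly, one click of 60 degrees per station.
- pad0 (a point): centre of station pad 0 on the turntable, a dark rubber disc 58 mm across, on its top face; 105 mm from the axis, the pads follow one another at 60 degrees anticlockwise; turns with the turntable; in the loading bay at the start
- pad1 (a point): centre of station pad 1 on the turntable, a dark rubber disc 58 mm across, on its top face; 105 mm from the axis, the pads follow one another at 60 degrees anticlockwise; turns with the turntable
- pad2 (a point): centre of station pad 2 on the turntable, a dark rubber disc 58 mm across, on its top face; 105 mm from the axis, the pads follow one another at 60 degrees anticlockwise; turns with the turntable
- pad3 (a point): centre of station pad 3 on the turntable, a dark rubber disc 58 mm across, on its top face; 105 mm from the axis, the pads follow one another at 60 degrees anticlockwise; turns with the turntable
- pad4 (a point): centre of station pad 4 on the turntable, a dark rubber disc 58 mm across, on its top face; 105 mm from the axis, the pads follow one another at 60 degrees anticlockwise; turns with the turntable
- pad5 (a point): centre of station pad 5 on the turntable, a dark rubber disc 58 mm across, on its top face; 105 mm from the axis, the pads follow one another at 60 degrees anticlockwise; turns with the turntable
- start (a joint): start button travel, m: 0 out, 0.006 fully down; springs back, needs about 5 N
- start_top (a point): centre of the top of the round black start button (26 mm across, in a grey collar) on the changer's left front corner, pressed downwards
- tray: shallow aluminium return tray, loose (0.5 kg), beside the changer, on the side away from the jars: 180 (x) x 200 (y) x 28 mm high, walls and floor 4 mm; origin under its centre
- jar1: new sample jar, white, straight with a wide flat screw lid, 42 mm across the lid (40 mm grip), 55 mm high, about 70 g, closed; origin at the centre of its underside, z up. Starts on a fixed black rubber mat (300 x 200 x 3 mm) on one side of the changer. Three or four of them are present
- jar2: new sample jar, white, straight with a wide flat screw lid, 42 mm across the lid (40 mm grip), 55 mm high, about 70 g, closed; origin at the centre of its underside, z up. Starts on a fixed black rubber mat (300 x 200 x 3 mm) on one side of the changer. Three or four of them are present
- jar3: new sample jar, white, straight with a wide flat screw lid, 42 mm across the lid (40 mm grip), 55 mm high, about 70 g, closed; origin at the centre of its underside, z up. Starts on a fixed black rubber mat (300 x 200 x 3 mm) on one side of the changer. Three or four of them are present
- jar4: new sample jar, white, straight with a wide flat screw lid, 42 mm across the lid (40 mm grip), 55 mm high, about 70 g, closed; origin at the centre of its underside, z up. Starts on a fixed black rubber mat (300 x 200 x 3 mm) on one side of the changer. Three or four of them are present
- cup1: used cup, white, low, wide and open at the top, 50 mm across, 42 mm high, about 40 g, stiff; origin at the centre of its underside, z up. One or two of the three are present, each on a pad at the start
- cup2: used cup, white, low, wide and open at the top, 50 mm across, 42 mm high, about 40 g, stiff; origin at the centre of its underside, z up. One or two of the three are present, each on a pad at the start
- cup3: used cup, white, low, wide and open at the top, 50 mm across, 42 mm high, about 40 g, stiff; origin at the centre of its underside, z up. One or two of the three are present, each on a pad at the start
- ref: reference bottle, white, 40 mm across with a narrow neck and small cap (23 mm across), 68 mm high in all; it stands on a pad from the start; origin at the centre of its underside, z up
- weight: bystander: a brass balance weight, 28 mm across, 36 mm high, on the jar mat
- stopper: bystander: a rubber stopper, 22 mm across and high, on the changer's right front corner
- amber: bystander: an amber bottle, 54 mm across, 95 mm high
- eraser: bystander: an eraser, 45 x 22 x 14 mm
Things that resemble listed ones, but are neither listed nor needed, are in the scene too. Leave any blue or green look-alike of the jar1 alone.

How it is judged:
On the way, in this order (a step that is already met when the one before it is completed fails the run):
1. used cups in the return tray, new jars on pads, the reference bottle on its pad at rest under the measuring head ((horizontal distance between jar1 and pad0 below 0.014 m or horizontal distance between jar1 and pad1 below 0.014 m or horizontal distance between jar1 and pad2 below 0.014 m or horizontal distance between jar1 and pad3 below 0.014 m or horizontal distance between jar1 and pad4 below 0.014 m or horizontal distance between jar1 and pad5 below 0.014 m) and height (world z) of jar1 between 0.024 and 0.038 m and angle between each of jar1, jar2, jar3, jar4, ref's own z axis and vertical below 0.12 rad and (horizontal distance between jar2 and pad0 below 0.014 m or horizontal distance between jar2 and pad1 below 0.014 m or horizontal distance between jar2 and pad2 below 0.014 m or horizontal distance between jar2 and pad3 below 0.014 m or horizontal distance between jar2 and pad4 below 0.014 m or horizontal distance between jar2 and pad5 below 0.014 m) and height (world z) of jar2 between 0.024 and 0.038 m and (horizontal distance between jar3 and pad0 below 0.014 m or horizontal distance between jar3 and pad1 below 0.014 m or horizontal distance between jar3 and pad2 below 0.014 m or horizontal distance between jar3 and pad3 below 0.014 m or horizontal distance between jar3 and pad4 below 0.014 m or horizontal distance between jar3 and pad5 below 0.014 m) and height (world z) of jar3 between 0.024 and 0.038 m and (horizontal distance between jar4 and pad0 below 0.014 m or horizontal distance between jar4 and pad1 below 0.014 m or horizontal distance between jar4 and pad2 below 0.014 m or horizontal distance between jar4 and pad3 below 0.014 m or horizontal distance between jar4 and pad4 below 0.014 m or horizontal distance between jar4 and pad5 below 0.014 m) and height (world z) of jar4 between 0.024 and 0.038 m and x of cup1 in the frame of tray between -0.07 and 0.07 m and y of cup1 in the frame of tray between -0.08 and 0.08 m and z of each of cup1, cup2, cup3 in the frame of tray below 0.012 m and angle between each of cup1, cup2, cup3's own z axis and vertical below 0.15 rad and x of cup2 in the frame of tray between -0.07 and 0.07 m and y of cup2 in the frame of tray between -0.08 and 0.08 m and x of cup3 in the frame of tray between -0.07 and 0.07 m and y of cup3 in the frame of tray between -0.08 and 0.08 m and (horizontal distance between ref and pad0 below 0.014 m or horizontal distance between ref and pad1 below 0.014 m or horizontal distance between ref and pad2 below 0.014 m or horizontal distance between ref and pad3 below 0.014 m or horizontal distance between ref and pad4 below 0.014 m or horizontal distance between ref and pad5 below 0.014 m) and height (world z) of ref between 0.024 and 0.038 m and x of ref in the frame of changer above 0.091 m and y of ref in the frame of changer between -0.014 and 0.014 m and velocity of joint rotor between -0.05 and 0.05 rad/s), for 0.3 s.
2. start button pressed fully (more than 4.5 mm) (value of joint start above 0.0045 m), for 0.05 s.
At the end, for the whole second after the job is handed in: Used cups upright on the floor of the return tray, centres within 70 x 80 mm of its centre; new jars upright within 14 mm of a pad centre; reference bottle on its pad, within 14 mm of the head in x and y; all at rest, start button released (all of step 1 and linear speed of each of jar1, jar2, jar3, jar4, cup1, cup2, cup3, ref below 0.02 m/s and value of joint start below 0.002 m); the robot touches nothing.
It fails at once if the gripper touches the reference bottle (contact force between the fingers and ref above 1 N).
It fails at once if a bystander is moved more than 30 mm (distance of any of weight, stopper, amber, eraser from where it was at the start of the episode above 0.03 m).
Of cup1, cup2, cup3 only 1 to 2 are there at a start; the rules pass over those that are not, and their reading is None.
Of jar1, jar2, jar3, jar4 only 3 to 4 are there at a start; the rules pass over those that are not, and their reading is None.
At some moment in a run one of tray may be knocked a few centimetres aside while the robot is not near it.
It also fails if it takes over 210 s, if anything falls off the work surface, if the arm or the gripper's body presses on something with over 40 N, if the wrist force passes 120 N, or if a joint passes its speed limit or range.

## Working session

There is one attempt and no reset: what is moved stays moved. The work goes in short steps, Python scripts to look and compute and a tool call to move; the robot and the scene stay as the last step left them, time stands still between calls to the robot, and variables do not carry over. Pictures are saved under pics/ and viewed, at most 14 in all, crops included, and the job is handed in when it is done.

Besides the shell and the picture viewer there is one more tool, called after "Emit:" as a command line: name --pt "numbers of a row" for each row, then --argument value for the rest. move_arm: Moves the arm, as the interface text tells. Its arguments: {"type":"object","properties":{"moves":{"type":"array","items":{"type":"array","items":{"type":"number","minimum":-1,"maximum":1}}},"squeeze":{"type":"number"}},"required":["moves"]}

```bash
mkdir -p pics
cat > h.py <<'E'
import numpy as np, cv2
from workcell import arm
def snap(name,out=None):
    c=arm.calibration(name); p,d=arm.snapshot(name)
    if out: cv2.imwrite('pics/'+out,p[:,:,::-1])
    return p,d,c
def ray(c,uv):
    uv=np.array(uv,float).reshape(-1,1,2)
    n=cv2.undistortPoints(uv,np.array(c['camera_matrix']),np.array(c['dist_coeffs'])).reshape(-1,2)
    T=np.array(c['world_from_camera']); d=np.c_[n,np.ones(len(n))]@T[:3,:3].T
    return T[:3,3],d
def onz(c,uv,z):
    o,d=ray(c,uv); return o+d*((z-o[2])/d[:,2])[:,None]
def xyz(c,depth):
    h,w=depth.shape; v,u=np.mgrid[:h,:w]
    o,d=ray(c,np.stack([u,v],-1).reshape(-1,2))
    return (o+d*depth.reshape(-1,1)).reshape(h,w,3)
def proj(c,P):
    T=np.linalg.inv(np.array(c['world_from_camera'])); r,_=cv2.Rodrigues(T[:3,:3])
    return cv2.projectPoints(np.array(P,float).reshape(-1,3),r,T[:3,3],np.array(c['camera_matrix']),np.array(c['dist_coeffs']))[0].reshape(-1,2)
E
python3 - <<'E'
from h import *
for n in ['scene','top']:
    p,d,c=snap(n,n+'0.png'); print(n,np.round(c['world_from_camera'],3).tolist(),np.round(c['camera_matrix'],1).tolist())
s=arm.observe(); print(s['ee_pos'],np.round(s['tool_rot'],3).tolist(),s['finger_gap'],arm.grip_depth,s['time_s'])
print(np.round(arm.calibration('wrist')['world_from_camera'],3).tolist())
E
```

```text
scene [[-0.673, 0.47, -0.57, 1.096], [0.739, 0.45, -0.501, 0.511], [0.021, -0.759, -0.651, 0.753], [0.0, 0.0, 0.0, 1.0]] [[379.2, 0.0, 276.0], [0.0, 379.2, 208.8], [0.0, 0.0, 1.0]]
top [[-0.001, -0.985, 0.173, 0.299], [-1.0, -0.002, -0.018, 0.013], [0.018, -0.173, -0.985, 1.316], [0.0, 0.0, 0.0, 1.0]] [[525.8, 0.0, 279.0], [0.0, 525.8, 206.3], [0.0, 0.0, 1.0]]
[0.18494597 0.5701283  0.230516  ] [[-0.951, 0.309, -0.001], [0.309, 0.951, -0.002], [0.0, -0.002, -1.0]] 0.08524272855517641 0.0187 0.1
[[0.308, 0.915, 0.261, 0.119], [0.951, -0.296, -0.087, 0.592], [-0.002, 0.275, -0.961, 0.373], [0.0, 0.0, 0.0, 1.0]]
```

View pics/top0.png

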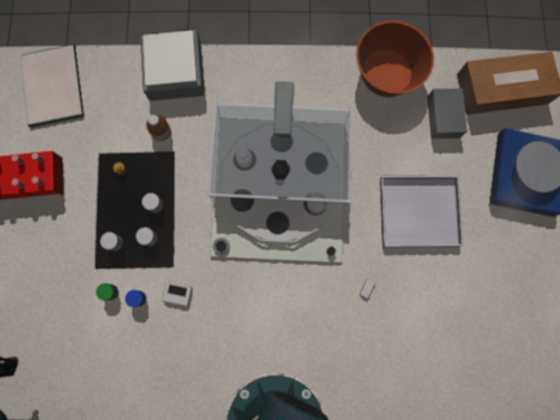

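View pics/scene0.png

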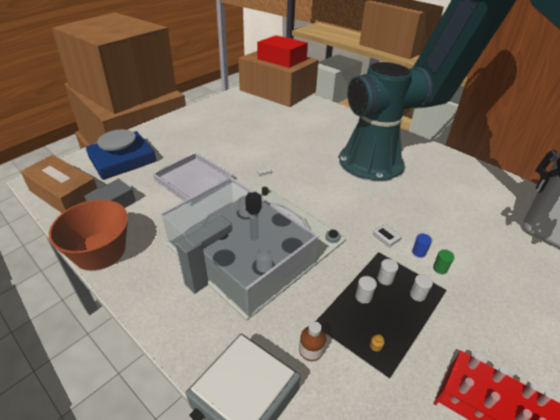

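The top view shows three white jars at (152,202), (110,241) and (146,236), with blue and green look-alikes at (135,299) and (106,292). The weight is at (119,168), the reference bottle (narrow cap) at (244,157) and a cup at (316,204). The tray is around (420,212), the start button at (221,246), the stopper at (331,251) and the eraser at (367,289). I'll enlarge the changer and jars to confirm, including the pad under the head.

Run:
```python
import cv2,numpy as np
a=cv2.imread('pics/top0.png')[90:310,80:360]; b=cv2.imread('pics/scene0.png')[170:320,150:350]
a=cv2.resize(a,(509,400),interpolation=3); 
cv2.imwrite('pics/crop1.png',cv2.resize(cv2.imread('pics/top0.png')[95:275,90:360],(800,533),interpolation=3))
cv2.imwrite('pics/crop2.png',cv2.resize(b,(800,600),interpolation=3))
```

```text
(no output)
```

View pics/crop1.png

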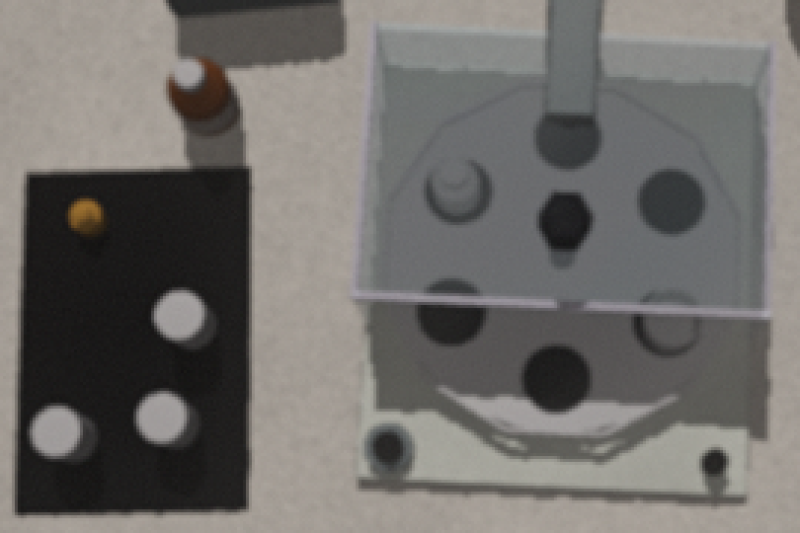

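View pics/crop2.png

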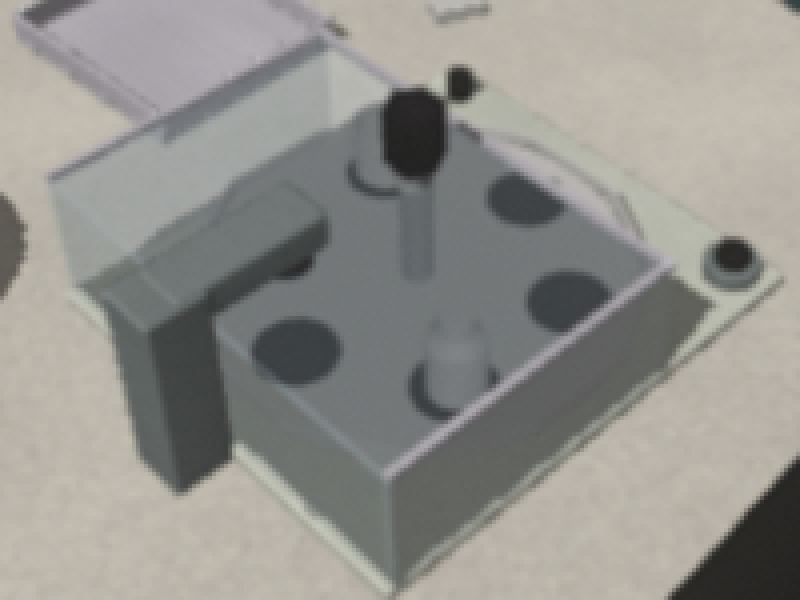

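Crop 1 shows one low open cup at (668,322), which is pad1 (front right). The ref with its narrow cap is at (458,188), pad4. Pads 0, 2, 3 and 5 are empty, including the one under the head at (567,135). The three plain white jars are at (180,316), (162,418) and (57,431). The blue and green ones are off the mat, so I'll leave them. Ref at pad4 needs a net turn of −60°, which also brings the cup to the front. Now I'll measure positions.

```bash
cat > m.py <<'E'
from h import *
def blobs(mask,lo,hi):
    n,l,s,ce=cv2.connectedComponentsWithStats(mask.astype(np.uint8))
    return [(ce[i],s[i],l==i) for i in range(1,n) if lo<s[i,4]<hi]
def tri(c1,u1,c2,u2):
    (o1,d1),(o2,d2)=ray(c1,u1),ray(c2,u2); d1,d2=d1[0],d2[0]
    t=np.linalg.lstsq(np.c_[d1,-d2],o2-o1,rcond=None)[0]
    a,b=o1+t[0]*d1,o2+t[1]*d2; return (a+b)/2,np.linalg.norm(a-b)
if __name__=='__main__':
    for n in ['top','scene']:
        p,d,c=snap(n); X=xyz(c,d); g=p.astype(int); print(n)
        bright=(g.min(2)>130)&(g.max(2)-g.min(2)<30)
        zoneJ=(X[:,:,1]>.18)&(X[:,:,1]<.42)&(X[:,:,0]>.3)&(X[:,:,0]<.7)
        for ce,s,m in blobs((X[:,:,2]>.05)&(X[:,:,2]<.064)&zoneJ&(d>0),30,2000):
            q=X[m]; print(' lid',ce.round(1),s[4],q.mean(0).round(4),((q.max(0)+q.min(0))/2).round(4),np.ptp(q,0).round(4),p[m].mean(0).round(0))
        zoneC=(abs(X[:,:,1])<.2)&(X[:,:,0]>.3)&(X[:,:,0]<.8)&(d>0)
        for ce,s,m in blobs((X[:,:,2]>.16)&(X[:,:,2]<.18)&zoneC,20,2000):
            q=X[m]; print(' knob',ce.round(1),s[4],q.mean(0).round(4),((q.max(0)+q.min(0))/2).round(4),np.ptp(q,0).round(4))
        zt=(X[:,:,1]<-.17)&(X[:,:,1]>-.45)&(X[:,:,0]>.3)&(X[:,:,0]<.75)&(d>0)
        for ce,s,m in blobs((X[:,:,2]>.018)&(X[:,:,2]<.034)&zt,100,9000):
            q=X[m]; print(' trayrim',ce.round(1),s[4],q[:,2].mean().round(4),cv2.minAreaRect(q[:,:2].astype(np.float32)*1000))
        dark=(g.max(2)<60)
        for ce,s,m in blobs(dark&zoneC&(X[:,:,2]>.005),20,2000):
            q=X[m]; print(' dark',ce.round(1),s[4],q.mean(0).round(4),((q.max(0)+q.min(0))/2).round(4),np.ptp(q,0).round(4))
        if n=='top':
            base=(X[:,:,2]>.006)&(X[:,:,2]<.018)&zoneC&(g.min(2)>120)
            for ce,s,m in blobs(base,100,9000): print(' base',ce.round(1),s[4],cv2.minAreaRect(X[m][:,:2].astype(np.float32)*1000), X[m][:,2].mean())
E
python3 m.py
```

```text
top
 lid [150.2 201.4] 234 [0.5323 0.3037 0.0565] [0.5327 0.3041 0.057 ] [0.0422 0.0418 0.0125] [148. 144. 143.]
 lid [144.1 236.1] 236 [0.4472 0.315  0.0567] [0.4476 0.3153 0.0563] [0.0392 0.0417 0.0115] [149. 145. 144.]
 lid [108.9 240.5] 221 [0.4361 0.4003 0.0566] [0.4362 0.3998 0.0563] [0.037  0.0396 0.0125] [150. 146. 145.]
 lid [105.  290.6] 161 [0.3162 0.4049 0.0537] [0.3177 0.4035 0.0557] [0.0333 0.0324 0.0113] [ 39. 100.  48.]
 lid [133.8 294. ] 106 [0.3088 0.3351 0.054 ] [0.3099 0.3359 0.0547] [0.0167 0.0406 0.009 ] [ 42.  62. 133.]
 knob [279.9 167.9] 240 [ 0.5884 -0.0105  0.1704] [ 0.5888 -0.0108  0.1685] [0.0366 0.0407 0.0164]
 trayrim [404.8 210.9] 432 0.0261 ((516.340576171875, -359.00518798828125), (180.5289306640625, 180.07675170898438), 0.13394960761070251)
 dark [282.8 136.2] 64 [ 0.6753 -0.0181  0.1293] [ 0.6764 -0.0167  0.1278] [0.0119 0.0385 0.0407]
 dark [287.1 145.5] 22 [ 0.6586 -0.0288  0.1103] [ 0.6574 -0.0286  0.1095] [0.0163 0.0144 0.0094]
 dark [315.5 162.6] 224 [ 0.6166 -0.0958  0.1111] [ 0.6156 -0.0973  0.1105] [0.046  0.0432 0.0114]
 dark [280.3 169.4]
[... 1213 characters left out ...]
66] [0.0423 0.0381 0.013 ] [174. 172. 168.]
 knob [253.4 198. ] 186 [ 0.5935 -0.005   0.1707] [ 0.5905 -0.0078  0.1679] [0.038  0.0412 0.0154]
 trayrim [217.2 167.3] 138 0.0256 ((435.9009094238281, -346.7447509765625), (191.09512329101562, 68.78763580322266), 69.95249938964844)
 trayrim [172.1 187.3] 107 0.0254 ((606.7514038085938, -363.3349914550781), (172.96612548828125, 6.994632720947266), 89.9283447265625)
 dark [264.8 190.8] 29 [ 0.4226 -0.1294  0.0298] [ 0.422  -0.1292  0.0294] [0.0106 0.012  0.0214]
 dark [253. 203.] 282 [ 0.5985 -0.0016  0.1596] [ 0.5936 -0.0067  0.1504] [0.0318 0.0389 0.0504]
 dark [332.9 233.4] 43 [0.4346 0.1389 0.0343] [0.4337 0.1378 0.0338] [0.0192 0.0218 0.0111]
```

```bash
cat > plan.py <<'E'
import sys; from h import *
from scipy.spatial.transform import Rotation as Rt
def plan(x,y,z,yaw):  # yaw (deg) = world direction of tool -x
    s=arm.observe(); R=np.array(s['tool_rot']); a=np.radians(yaw)
    X=np.array([-np.cos(a),-np.sin(a),0]); Z=np.array([0,0,-1.]); T=np.c_[X,np.cross(Z,X),Z]
    rv=Rt.from_matrix(R.T@T).as_rotvec(); d=R.T@(np.array([x,y,z])-s['ee_pos'])
    print('turn',np.round(np.degrees(rv)/45,4),'shift',np.round(d/.2,4),'rows',np.ceil(max(np.linalg.norm(d)/.05,np.degrees(np.linalg.norm(rv))/8.59)),'t',s['time_s'],'gap',round(s['finger_gap'],4),'f',np.round(s['contact_force'],1))
if __name__=='__main__': plan(*map(float,sys.argv[1:5]))
E
python3 plan.py .46 .34 .25 -2.6
```

```text
turn [-1.500e-03 -3.000e-04 -3.418e-01] shift [-1.663  -0.671  -0.0956] rows 8.0 t 0.2 gap 0.0857 f [-0.   0.2 -0. ]
```

Emit:
move_arm --pt "0 0 -0.34 -0.9 -0.34 -0.1 0.4" --pt "0 0 -0.34 -0.9 -0.34 -0.1 0.4" --pt "0 0 -0.34 -0.9 -0.34 -0.1 0.4" --pt "0 0 -0.34 -0.9 -0.34 -0.1 0.4" --pt "0 0 -0.34 -0.9 -0.34 -0.1 0.4" --pt "0 0 -0.34 -0.9 -0.34 -0.1 0.4" --pt "0 0 -0.34 -0.9 -0.34 -0.1 0.4"

```text
time_s: 0.9
ee_pos: [0.3346, 0.4508, 0.251]
tool_rot: [[-0.999, 0.046, -0.001], [0.046, 0.999, -0.0], [0.001, -0.0, -1.0]]
contact_force: [0.6, 0.0, 0.6]
finger_gap: 0.0595
gripper_force: 0.0
```

```bash
python3 plan.py .46 .34 .25 -2.6
```

```text
turn [-0.0002 -0.0012 -0.0014] shift [-0.6522 -0.5243  0.0044] rows 4.0 t 0.9 gap 0.0595 f [0.6 0.  0.6]
```

Emit:
move_arm --pt "0 0 0 -0.65 -0.52 0 0.4" --pt "0 0 0 -0.65 -0.52 0 0.4" --pt "0 0 0 -0.65 -0.52 0 0.4" --pt "0 0 0 -0.65 -0.52 0 0.4" --pt "0 0 0 -0.65 -0.52 0 0.4" --pt "0 0 0 -0.65 -0.52 0 0.4"

```text
time_s: 1.5
ee_pos: [0.4591, 0.3416, 0.2509]
tool_rot: [[-0.999, 0.046, -0.002], [0.046, 0.999, 0.0], [0.002, 0.0, -1.0]]
contact_force: [-0.3, 0.9, -0.3]
finger_gap: 0.0596
gripper_force: 0.0
```

```bash
cat > jars.py <<'E'
from h import *; from m import blobs
p,d,c=snap('wrist','wj.png'); X=xyz(c,d)
for ce,s,m in blobs((X[:,:,2]>.05)&(X[:,:,2]<.066)&(d>0)&(p.min(2)>90)&(p.max(2)<np.int16(p.min(2))+40),200,20000):
    q=X[m]; q=q[q[:,2]>np.median(q[:,2])-.003]; print(ce.round(0),s[:4],len(q),cv2.minEnclosingCircle(q[:,:2].astype(np.float32)*1000),np.median(q[:,2]).round(4))
E
python3 jars.py; python3 plan.py .437 .4015 .12 -2.6
```

```text
[330. 162.] [309 141  43  43] 1412 ((437.6434326171875, 403.5690002441406), 20.834197998046875) 0.0575
[242. 178.] [221 157  42  42] 1356 ((449.4588623046875, 317.0243835449219), 20.78243637084961) 0.0576
[237. 258.] [218 238  39  39] 1131 ((534.5767822265625, 305.90728759765625), 20.947969436645508) 0.0576
[120. 400.] [114 381  13  39] 187 ((715.9854736328125, 149.6455841064453), 32.1230354309082) 0.0604
turn [ 0.0002 -0.0019  0.0003] shift [0.1212 0.2932 0.6551] rows 3.0 t 1.55 gap 0.0597 f [0.4 0.7 0.8]
```

View pics/wj.png

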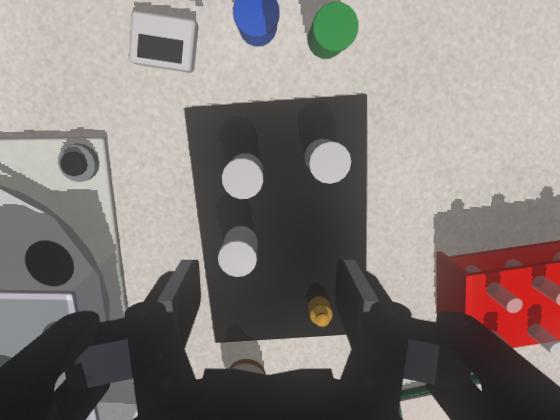

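Wrist picture: three white jars at (330,162), (242,178) and (237,258), radius 20.9 mm, tops at 57.6 mm, which agrees with the other two views. The blue and green ones are off the mat and left alone. I'll pick the outer jar A first.

Emit:
move_arm --pt "0 0 0 0.12 0.305 0.65 0.4" --pt "0 0 0 0.12 0.305 0.65 0.4" --pt "0 0 0 0.12 0.305 0.65 0.4" --pt "0 0 0 0.12 0.305 0.65 0.4" --pt "0 0 0 0.12 0.305 0.65 0.4" --pt "0 0 0 0.12 0.305 0.65 0.4"

```text
time_s: 2.15
ee_pos: [0.4399, 0.4035, 0.1231]
tool_rot: [[-0.999, 0.045, 0.002], [0.045, 0.999, 0.001], [-0.002, 0.001, -1.0]]
contact_force: [0.7, -0.3, 0.2]
finger_gap: 0.0597
gripper_force: 0.0
```

```bash
python3 plan.py .4376 .4036 .022 -2.6
```

```text
turn [ 0.0018  0.0028 -0.0001] shift [ 0.0124 -0.0008  0.5055] rows 3.0 t 2.15 gap 0.0597 f [ 0.7 -0.3  0.2]
```

Emit:
move_arm --pt "0 0 0 0 0 0.2 0.4" --pt "0 0 0 0.005 0 0.4 0.4" --pt "0 0 0 0.005 0 0.5 0.4" --pt "0 0 0 0.005 0 0.5 0.4" --pt "0 0 0 0.005 0 0.5 -0.3" --pt "0 0 0 0.005 0 0.5 -0.3" --pt "0 0 0 0.005 0 0.5 -0.3" --pt "0 0 0 0.005 0 0.5 -0.3" --pt "0 0 0 0.005 0 0.5 -0.3" --squeeze 40

```text
time_s: 3.05
ee_pos: [0.4402, 0.4036, 0.0238]
tool_rot: [[-0.999, 0.047, 0.004], [0.047, 0.999, 0.002], [-0.004, 0.003, -1.0]]
contact_force: [0.9, -1.8, 7.7]
finger_gap: 0.0392
gripper_force: 40.8
```

Emit:
move_arm --pt "0 0 0 0 0 -0.2 -0.3" --pt "0 0 0 0 0 -0.4 -0.3" --pt "0 0 0 0 0 -0.6 -0.3" --pt "0 0 0 0 0 -0.8 -0.3" --pt "0 0 0 0 0 -0.8 -0.3" --pt "0 0 0 0 0 -0.8 -0.3"

```text
time_s: 3.65
ee_pos: [0.4391, 0.4032, 0.1834]
tool_rot: [[-0.999, 0.047, 0.003], [0.047, 0.999, 0.002], [-0.003, 0.003, -1.0]]
contact_force: [1.0, -0.2, -0.8]
finger_gap: 0.0391
gripper_force: 40.6
```

```bash
python3 plan.py .49 .15 .18 -2.6
```

```text
turn [ 0.0033  0.0042 -0.0017] shift [-0.3133 -1.2527  0.0149] rows 6.0 t 3.65 gap 0.0391 f [ 1.  -0.2 -0.8]
```

Emit:
move_arm --pt "0 0 0 -0.1 -0.25 -0.1 -0.3" --pt "0 0 0 -0.1 -0.5 -0.2 -0.3" --pt "0 0 0 -0.1 -0.75 -0.3 -0.3" --pt "0 0 0 -0.1 -0.98 -0.3 -0.3" --pt "0 0 0 -0.1 -0.98 -0.3 -0.3" --pt "0 0 0 -0.1 -0.98 -0.3 -0.3"

```text
time_s: 4.25
ee_pos: [0.4482, 0.2043, 0.2404]
tool_rot: [[-0.999, 0.05, -0.002], [0.05, 0.999, -0.001], [0.002, -0.001, -1.0]]
contact_force: [0.6, 0.9, -0.8]
finger_gap: 0.0391
gripper_force: 40.8
```

Emit:
move_arm --pt "0 0 0 0 -0.25 0 -0.3" --pt "0 0 0 0 -0.5 0 -0.3" --pt "0 0 0 0 -0.7 0 -0.3" --pt "0 0 0 0 -0.7 0 -0.3" --pt "0 0 0 0 -0.7 0 -0.3"

```text
time_s: 4.75
ee_pos: [0.4427, 0.0668, 0.2405]
tool_rot: [[-0.999, 0.048, -0.001], [0.048, 0.999, 0.001], [0.001, 0.001, -1.0]]
contact_force: [0.0, 0.2, -1.0]
finger_gap: 0.0391
gripper_force: 41.0
```

Run:
```python
from h import *; from m import blobs
p,d,c=snap('wrist','w2.png'); X=xyz(c,d); print(arm.observe()['ee_pos'])
P=onz(c,np.stack(np.meshgrid(np.arange(560),np.arange(420)),-1).reshape(-1,2),.03).reshape(420,560,3)
for ce,s,m in blobs((p.max(2)<60),150,8000):
    q=P[m]; ct,_=cv2.findContours(m.astype(np.uint8),0,1); e=cv2.fitEllipse(ct[0]) if len(ct[0])>5 else 0
    print(ce.round(0),s,cv2.minEnclosingCircle(q[:,:2].astype(np.float32)*1000),np.median(X[m],0).round(4))
q=X[(X[:,:,2]>.165)&(X[:,:,2]<.18)&(d>0)]; print('knob',len(q))
```

```text
[0.4426749 0.0673755 0.2406347]
[438.  51.] [414  37  48  29 934] ((321.03741455078125, 235.40826416015625), 23.034692764282227) [0.3197 0.2403 0.0202]
[332. 167.] [320 156  25  24 454] ((429.13214111328125, 134.08995056152344), 12.640151977539062) [0.4283 0.1335 0.0334]
[ 74. 169.] [ 61 158  28  22 455] ((418.21685791015625, -132.3962860107422), 14.876150131225586) [ 0.4168 -0.1314  0.033 ]
[203. 226.] [ 177  201   53   51 2094] ((486.4876403808594, -4.773960590362549), 28.633230209350586) [ 0.4858 -0.0045  0.0303]
[137. 268.] [103 248  48  46 425] ((534.6920166015625, -97.64519500732422), 28.716970443725586) [ 0.5318 -0.0796  0.0304]
knob 0
```

View pics/w2.png

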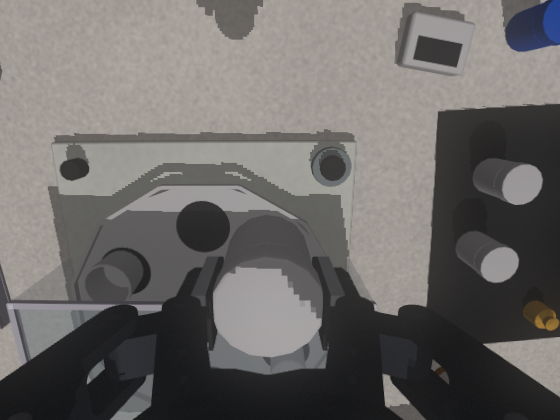

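The picture shows the jar held, pad0 empty at (203,226), the button at (332,167), the stopper at (74,169) and the cup on pad1 at (110,280). Pad0 measures (0.4865, −0.0048, 0.030), radius 28.6 mm, which is correct.

```bash
python3 plan.py .488 -.0048 .13 -2.6
```

```text
turn [ 0.0013 -0.0015 -0.0017] shift [-0.2439 -0.3505  0.5525] rows 3.0 t 4.8 gap 0.039 f [-0.3 -0.3  0.2]
```

Emit:
move_arm --pt "0 0 0 -0.12 -0.17 0.1 -0.3" --pt "0 0 0 -0.245 -0.35 0.2 -0.3" --pt "0 0 0 -0.245 -0.35 0.4 -0.3" --pt "0 0 0 -0.245 -0.35 0.55 -0.3" --pt "0 0 0 -0.245 -0.35 0.55 -0.3" --pt "0 0 0 -0.245 -0.35 0.55 -0.3"

```text
time_s: 5.4
ee_pos: [0.4882, -0.0046, 0.1311]
tool_rot: [[-0.999, 0.045, -0.002], [0.045, 0.999, 0.001], [0.002, 0.0, -1.0]]
contact_force: [-0.1, -0.4, 0.5]
finger_gap: 0.039
gripper_force: 41.0
```

```bash
python3 plan.py .488 -.0048 .052 -2.6
```

```text
turn [ 0.0006 -0.0022  0.0009] shift [ 0.0004 -0.0011  0.3955] rows 2.0 t 5.4 gap 0.039 f [-0.1 -0.4  0.5]
```

Emit:
move_arm --pt "0 0 0 0 0 0.2 -0.3" --pt "0 0 0 0 0 0.34 -0.3" --pt "0 0 0 0 0 0.395 -0.3" --pt "0 0 0 0 0 0.395 -0.3" --pt "0 0 0 0 0 0.395 -0.3"

```text
time_s: 5.9
ee_pos: [0.4896, -0.006, 0.0537]
tool_rot: [[-0.999, 0.046, 0.002], [0.046, 0.999, -0.0], [-0.002, -0.0, -1.0]]
contact_force: [0.6, 0.5, 0.0]
finger_gap: 0.0385
gripper_force: 41.0
```

Emit:
move_arm --pt "0 0 0 0 0 0 0.4" --pt "0 0 0 0 0 0 0.4" --pt "0 0 0 0 0 0 0.4" --pt "0 0 0 0 0 -0.2 0.4" --pt "0 0 0 0 0 -0.4 0.4" --pt "0 0 0 0 0 -0.6 0.4" --pt "0 0 0 0 0 -0.85 0.4" --pt "0 0 0 0 0 -0.95 0.4" --pt "0 0 0 0 0 -0.95 0.4"

```text
time_s: 6.8
ee_pos: [0.4907, -0.0066, 0.2464]
tool_rot: [[-0.999, 0.047, 0.008], [0.047, 0.999, -0.001], [-0.008, -0.001, -1.0]]
contact_force: [-0.2, -0.2, -0.1]
finger_gap: 0.0601
gripper_force: 0.0
```

```bash
python3 - <<'E'
from h import *; from m import blobs
p,d,c=snap('top','t3.png'); X=xyz(c,d)
zone=(abs(X[:,:,1])<.05)&(X[:,:,0]>.43)&(X[:,:,0]<.52)&(d>0)
q=X[zone&(X[:,:,2]>.075)&(X[:,:,2]<.092)]; print(len(q), cv2.minEnclosingCircle(q[:,:2].astype(np.float32)*1000), np.median(q[:,2]) if len(q) else 0)
E
python3 plan.py .5905 -.0095 .21 27.4
```

```text
217 ((484.7826232910156, -6.589357376098633), 20.646793365478516) 0.0839402962960829
turn [-0.0021  0.005  -0.6685] shift [-0.5056  0.0083  0.1725] rows 4.0 t 6.85 gap 0.06 f [ 0.4  0.  -0.3]
```

Emit:
move_arm --pt "0 0 -0.19 -0.2 0 0 0.4" --pt "0 0 -0.38 -0.4 0 0 0.4" --pt "0 0 -0.57 -0.505 0.008 0.17 0.4" --pt "0 0 -0.667 -0.505 0.008 0.17 0.4" --pt "0 0 -0.667 -0.505 0.008 0.17 0.4" --pt "0 0 -0.667 -0.505 0.008 0.17 0.4" --pt "0 0 -0.667 -0.505 0.008 0.17 0.4"

```text
time_s: 7.55
ee_pos: [0.5887, -0.0093, 0.2083]
tool_rot: [[-0.889, -0.458, -0.0], [-0.458, 0.889, -0.0], [0.0, 0.0, -1.0]]
contact_force: [-0.7, 0.5, -0.2]
finger_gap: 0.0598
gripper_force: 0.0
```

```bash
python3 plan.py .5905 -.0095 .14 27.4; python3 -c "
from h import *
print(np.round(arm.observe()['joint_positions'],2))"
```

```text
turn [ 0.0001 -0.0004 -0.0036] shift [-0.0076 -0.0049  0.3414] rows 2.0 t 7.55 gap 0.0598 f [-0.7  0.5 -0.2]
[-0.13  0.36  1.56 -0.    1.21 -2.18]
```

Emit:
move_arm --pt "0 0 0 -0.006 -0.004 0.15 0.4" --pt "0 0 0 -0.006 -0.004 0.3 0.4" --pt "0 0 0 -0.006 -0.004 0.34 0.4" --pt "0 0 0 -0.006 -0.004 0.34 0.4" --pt "0 0 0 -0.006 -0.004 0.34 -0.4" --pt "0 0 0 -0.006 -0.004 0.34 -0.4" --pt "0 0 0 -0.006 -0.004 0.34 -0.4" --pt "0 0 0 -0.006 -0.004 0.34 -0.4" --pt "0 0 0 -0.006 -0.004 0.34 -0.4" --squeeze 60

```text
time_s: 8.45
ee_pos: [0.5919, -0.0097, 0.1422]
tool_rot: [[-0.888, -0.459, 0.003], [-0.459, 0.888, -0.001], [-0.003, -0.002, -1.0]]
contact_force: [-0.6, -0.2, 7.4]
finger_gap: 0.0353
gripper_force: 62.0
```

```bash
python3 plan.py .5905 -.0095 .14 -32.6; python3 -c "
from h import *
s=arm.observe();print(s['ee_pos'],s['contact_force'],s['torque'],s['gripper_force'])"
```

```text
turn [-7.0000e-04  4.3000e-03  1.3318e+00] shift [0.0057 0.0043 0.0112] rows 7.0 t 8.45 gap 0.0353 f [-0.6 -0.2  7.4]
[ 0.59191004 -0.00974176  0.14224596] [-0.55608158 -0.19517691  7.43047441] [ 0.03356307  0.20930123 -0.03036453] 62.02940922185812
```

Emit:
move_arm --pt "0 0 0.07 0 0 0 -0.4" --pt "0 0 0.15 0 0 0 -0.4" --pt "0 0 0.24 0 0 0 -0.4" --pt "0 0 0.33 0 0 0 -0.4" --pt "0 0 0.42 0 0 0 -0.4" --pt "0 0 0.51 0 0 0 -0.4" --pt "0 0 0.6 0 0 0 -0.4" --pt "0 0 0.67 0 0 0 -0.4"

```text
time_s: 9.25
ee_pos: [0.592, -0.0103, 0.1422]
tool_rot: [[-0.999, 0.051, 0.003], [0.051, 0.999, -0.002], [-0.003, -0.001, -1.0]]
contact_force: [-0.8, -1.6, 6.4]
finger_gap: 0.0353
gripper_force: 62.2
```

Emit:
move_arm --pt "0 0 0.07 0 0 0 -0.4" --pt "0 0 0.15 0 0 0 -0.4" --pt "0 0 0.24 0 0 0 -0.4" --pt "0 0 0.33 0 0 0 -0.4" --pt "0 0 0.42 0 0 0 -0.4" --pt "0 0 0.51 0 0 0 -0.4" --pt "0 0 0.6 0 0 0 -0.4" --pt "0 0 0.665 0 0 0 -0.4" --pt "0 0 0.665 0 0 0 -0.4" --pt "0 0 0.665 0 0 0 -0.4"

```text
time_s: 10.25
ee_pos: [0.5918, -0.0108, 0.1422]
tool_rot: [[-0.841, 0.541, 0.003], [0.541, 0.841, -0.002], [-0.004, -0.0, -1.0]]
contact_force: [-0.6, -3.3, 6.9]
finger_gap: 0.0352
gripper_force: 62.3
```

Emit:
move_arm --pt "0 0 0 0 0 0 0.4" --pt "0 0 0 0 0 0 0.4" --pt "0 0 0 0 0 0 0.4" --pt "0 0 0 0 0 -0.2 0.4" --pt "0 0 0 0 0 -0.4 0.4" --pt "0 0 0 0 0 -0.5 0.4" --pt "0 0 0 0 0 -0.5 0.8" --pt "0 0 0 0 0 -0.5 0.8"

```text
time_s: 11.05
ee_pos: [0.5905, -0.0093, 0.2402]
tool_rot: [[-0.841, 0.541, 0.0], [0.541, 0.841, -0.0], [-0.0, 0.0, -1.0]]
contact_force: [-0.1, -0.5, -0.0]
finger_gap: 0.077
gripper_force: 0.0
```

```bash
python3 plan.py .43 -.005 .25 -2.6
```

```text
turn [ 1.000e-04  3.000e-04 -6.696e-01] shift [ 0.6868 -0.4158 -0.0492] rows 4.0 t 11.05 gap 0.077 f [-0.1 -0.5 -0. ]
```

Emit:
move_arm --pt "0 0 -0.19 0.2 -0.1 -0.05 0.8" --pt "0 0 -0.38 0.4 -0.25 -0.05 0.8" --pt "0 0 -0.57 0.6 -0.4 -0.05 0.8" --pt "0 0 -0.67 0.687 -0.415 -0.05 0.8" --pt "0 0 -0.67 0.687 -0.415 -0.05 0.8" --pt "0 0 -0.67 0.687 -0.415 -0.05 0.8" --pt "0 0 -0.67 0.687 -0.415 -0.05 0.8"

```text
time_s: 11.75
ee_pos: [0.4314, -0.0052, 0.2499]
tool_rot: [[-0.999, 0.046, 0.0], [0.046, 0.999, -0.0], [-0.0, -0.0, -1.0]]
contact_force: [-0.4, -0.7, 0.2]
finger_gap: 0.0764
gripper_force: 0.0
```

```bash
cat > bay.py <<'E'
import sys; from h import *; from m import blobs
lo,hi=float(sys.argv[1]),float(sys.argv[2]); im=np.zeros((420,1120,3),np.uint8)
for k,n in enumerate(['wrist','top']):
    p,d,c=snap(n); im[:,560*k:560*k+560]=p[:,:,::-1]; X=xyz(c,d); zone=(abs(X[:,:,1])<.045)&(X[:,:,0]>.43)&(X[:,:,0]<.53)&(d>0)
    q=X[zone&(X[:,:,2]>lo)&(X[:,:,2]<hi)]
    if len(q)>20: print(n,len(q),cv2.minEnclosingCircle(q[:,:2].astype(np.float32)*1000),np.median(q,0).round(4))
cv2.imwrite('pics/bay.png',im)
E
python3 bay.py .064 .078; python3 plan.py .4865 -.0048 .13 -2.6
python3 -c "
import cv2;a=cv2.imread('pics/bay.png');cv2.imwrite('pics/bayv.png',cv2.hconcat([a[:,100:460],a[60:270,760:970].repeat(2,0).repeat(2,1)]))"
```

```text
wrist 613 ((483.56317138671875, -3.289639949798584), 25.1646671295166) [ 0.4885 -0.0038  0.0711]
turn [-0.0001 -0.0001 -0.0007] shift [-0.2752  0.0147  0.6   ] rows 3.0 t 11.85 gap 0.0769 f [-0.1 -0.2 -0.5]
```

View pics/bayv.png

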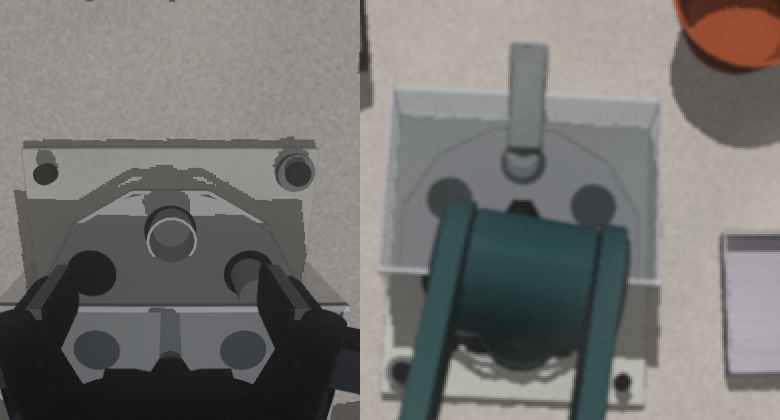

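The left half shows the cup in the bay at (171,238). The right half shows the ref under the head at (523,165), so the click completed. Gripping the cup, using full opening on approach.

Emit:
move_arm --pt "0 0 0 -0.13 0.007 0.2 1" --pt "0 0 0 -0.262 0.015 0.4 1" --pt "0 0 0 -0.262 0.015 0.6 1" --pt "0 0 0 -0.262 0.015 0.6 1" --pt "0 0 0 -0.262 0.015 0.6 1" --pt "0 0 0 -0.262 0.015 0.6 1"

```text
time_s: 12.45
ee_pos: [0.4839, -0.0046, 0.1318]
tool_rot: [[-0.999, 0.045, 0.002], [0.045, 0.999, -0.0], [-0.002, -0.0, -1.0]]
contact_force: [0.6, -0.9, -0.6]
finger_gap: 0.0854
gripper_force: 0.0
```

```bash
python3 plan.py .4838 -.0035 .038 -2.6
```

```text
turn [-0.0005  0.0029 -0.    ] shift [0.0019 0.0056 0.4691] rows 2.0 t 12.45 gap 0.0854 f [ 0.6 -0.9 -0.6]
```

Emit:
move_arm --pt "0 0 0 0 0.004 0.2 1" --pt "0 0 0 0 0.004 0.38 1" --pt "0 0 0 0 0.004 0.465 1" --pt "0 0 0 0 0.004 0.465 1" --pt "0 0 0 0 0.004 0.465 0" --pt "0 0 0 0 0.004 0.465 0" --pt "0 0 0 0 0.004 0.465 0" --pt "0 0 0 0 0.004 0.465 0" --pt "0 0 0 0 0.004 0.465 0" --pt "0 0 0 0 0.004 0.465 0" --squeeze 30

```text
time_s: 13.45
ee_pos: [0.4843, -0.0038, 0.0392]
tool_rot: [[-0.999, 0.045, 0.004], [0.045, 0.999, -0.001], [-0.004, -0.001, -1.0]]
contact_force: [-0.7, 0.1, 8.4]
finger_gap: 0.0481
gripper_force: 29.6
```

Emit:
move_arm --pt "0 0 0 0 0 -0.2 0" --pt "0 0 0 0 0 -0.4 0" --pt "0 0 0 0 0 -0.6 0" --pt "0 0 0 0 0 -0.75 0" --pt "0 0 0 0 0 -0.75 0" --pt "0 0 0 0 0 -0.75 0"

```text
time_s: 14.05
ee_pos: [0.4832, -0.0037, 0.1886]
tool_rot: [[-0.999, 0.045, 0.003], [0.045, 0.999, -0.001], [-0.003, -0.0, -1.0]]
contact_force: [-0.6, -0.5, -0.7]
finger_gap: 0.0483
gripper_force: 31.5
```

```bash
cat > tray.py <<'E'
from h import *; from m import blobs
p,d,c=snap('top','tr.png'); X=xyz(c,d)
zt=(X[:,:,1]<-.2)&(X[:,:,1]>-.56)&(X[:,:,0]>.33)&(X[:,:,0]<.73)&(d>0)
for ce,s,m in blobs((X[:,:,2]>.018)&(X[:,:,2]<.034)&zt,100,9000):
    q=X[m]; print('rim',ce.round(1),s,cv2.minAreaRect(q[:,:2].astype(np.float32)*1000),q[:,2].mean())
    ce=cv2.minAreaRect(q[:,:2].astype(np.float32))[0]
    f=zt&(np.hypot(X[:,:,0]-ce[0],X[:,:,1]-ce[1])<.06); print('floor z',np.median(X[f][:,2]), 'cup', X[f&(X[:,:,2]>.035)&(X[:,:,2]<.055)].mean(0))
E
python3 tray.py; python3 plan.py .5 -.2 .2 -2.6
```

```text
rim [421.7 210.2] [381 176  82  72 626] ((516.0755004882812, -370.8329162597656), (180.3456268310547, 203.7705841064453), 0.4470018744468689) 0.025760335069099045
floor z 0.0032963234046698986 cup [nan nan nan]
turn [-0.0002  0.0003  0.0002] shift [-0.133  -0.9774 -0.0631] rows 4.0 t 14.1 gap 0.0482 f [ 0.4 -0.5 -0.6]tray.py:7: RuntimeWarning: Mean of empty slice.
  f=zt&(np.hypot(X[:,:,0]-ce[0],X[:,:,1]-ce[1])<.06); print('floor z',np.median(X[f][:,2]), 'cup', X[f&(X[:,:,2]>.035)&(X[:,:,2]<.055)].mean(0))
  ret = um.true_divide(
```

Emit:
move_arm --pt "0 0 0 0 -0.25 -0.05 0" --pt "0 0 0 -0.05 -0.5 -0.05 0" --pt "0 0 0 -0.1 -0.75 -0.05 0" --pt "0 0 0 -0.13 -0.97 -0.05 0" --pt "0 0 0 -0.13 -0.97 -0.05 0" --pt "0 0 0 -0.13 -0.97 -0.05 0"

```text
time_s: 14.7
ee_pos: [0.4987, -0.199, 0.1955]
tool_rot: [[-0.999, 0.048, -0.003], [0.048, 0.999, 0.002], [0.003, 0.002, -1.0]]
contact_force: [-0.9, 0.1, 0.1]
finger_gap: 0.0483
gripper_force: 31.7
```

```bash
python3 plan.py .518 -.369 .05 -2.6
```

```text
turn [ 0.0023 -0.0042 -0.0031] shift [-0.1394 -0.846   0.7254] rows 5.0 t 14.7 gap 0.0483 f [-0.9  0.1  0.1]
```

Emit:
move_arm --pt "0 0 0 -0.05 -0.25 0 0" --pt "0 0 0 -0.1 -0.5 0 0" --pt "0 0 0 -0.14 -0.75 0.1 0" --pt "0 0 0 -0.14 -0.845 0.3 0" --pt "0 0 0 -0.14 -0.845 0.5 0" --pt "0 0 0 -0.14 -0.845 0.7 0" --pt "0 0 0 -0.14 -0.845 0.725 0" --pt "0 0 0 -0.14 -0.845 0.725 0" --pt "0 0 0 -0.14 -0.845 0.725 0"

```text
time_s: 15.6
ee_pos: [0.5215, -0.3684, 0.054]
tool_rot: [[-0.999, 0.044, 0.002], [0.044, 0.999, -0.001], [-0.002, -0.001, -1.0]]
contact_force: [0.8, -0.3, 0.2]
finger_gap: 0.0486
gripper_force: 31.7
```

```bash
python3 plan.py .518 -.369 .014 -2.6
```

```text
turn [-0.0016  0.0021  0.0017] shift [ 0.0175 -0.0033  0.1999] rows 1.0 t 15.6 gap 0.0486 f [ 0.8 -0.3  0.2]
```

Emit:
move_arm --pt "0 0 0 0 0 0.1 0" --pt "0 0 0 0 0 0.17 0" --pt "0 0 0 0 0 0.195 0" --pt "0 0 0 0 0 0.195 0" --pt "0 0 0 0 0 0.195 0"

```text
time_s: 16.1
ee_pos: [0.5206, -0.3689, 0.0141]
tool_rot: [[-0.999, 0.045, 0.001], [0.045, 0.999, -0.001], [-0.001, -0.001, -1.0]]
contact_force: [-0.2, 0.3, -0.7]
finger_gap: 0.0482
gripper_force: 31.9
```

Emit:
move_arm --pt "0 0 0 0 0 0 0.9" --pt "0 0 0 0 0 0 0.9" --pt "0 0 0 0 0 0 0.9" --pt "0 0 0 0 0 -0.15 0.9" --pt "0 0 0 0 0 -0.35 0.9" --pt "0 0 0 0 0 -0.6 0.9" --pt "0 0 0 0 0 -0.85 0.9" --pt "0 0 0 0 0 -0.98 0.9" --pt "0 0 0 0 0 -0.98 0.4"

```text
time_s: 17.0
ee_pos: [0.5227, -0.3708, 0.2149]
tool_rot: [[-0.999, 0.045, 0.007], [0.045, 0.999, -0.007], [-0.008, -0.006, -1.0]]
contact_force: [-0.1, 0.2, -0.1]
finger_gap: 0.0683
gripper_force: 0.0
```

Emit:
move_arm --pt "0 0 0 0 0.25 0 0.4" --pt "0 0 0 0 0.5 0 0.4" --pt "0 0 0 0 0.75 0 0.4" --pt "0 0 0 0 1 0 0.4" --pt "0 0 0 0 1 0 0.4"

```text
time_s: 17.5
ee_pos: [0.5274, -0.1625, 0.2079]
tool_rot: [[-0.999, 0.041, -0.004], [0.041, 0.999, 0.004], [0.004, 0.004, -1.0]]
contact_force: [-0.1, -1.7, -0.6]
finger_gap: 0.0598
gripper_force: 0.0
```

```bash
python3 tray.py; python3 plan.py .4495 .317 .16 -2.6
```

```text
rim [448.7 214.2] [409 176  54  71 324] ((516.44140625, -404.698974609375), (136.3118896484375, 184.56134033203125), 88.03492736816406) 0.026049948742811146
floor z 0.00402612325044549 cup [ 0.51657559 -0.38002255  0.04329167]
turn [ 0.0017 -0.0033  0.0058] shift [0.4908 2.3941 0.2456] rows 10.0 t 17.55 gap 0.06 f [-0.4 -0.7  0.1]
```

Emit:
move_arm --pt "0 0 0 0.1 0.24 -0.1 0.4" --pt "0 0 0 0.2 0.48 -0.1 0.4" --pt "0 0 0 0.3 0.72 -0.1 0.4" --pt "0 0 0 0.35 0.96 -0.1 0.4" --pt "0 0 0 0.35 0.96 -0.1 0.4"

```text
time_s: 18.05
ee_pos: [0.4659, 0.0292, 0.2286]
tool_rot: [[-0.999, 0.043, -0.002], [0.043, 0.999, 0.001], [0.002, 0.001, -1.0]]
contact_force: [0.1, -1.0, -0.2]
finger_gap: 0.0597
gripper_force: 0.0
```

Emit:
move_arm --pt "0 0 0 0.05 0.25 0 0.4" --pt "0 0 0 0.1 0.5 0 0.4" --pt "0 0 0 0.12 0.75 0 0.4" --pt "0 0 0 0.12 1 0 0.4" --pt "0 0 0 0.12 1 0 0.4"

```text
time_s: 18.55
ee_pos: [0.4543, 0.2311, 0.229]
tool_rot: [[-0.999, 0.041, 0.001], [0.041, 0.999, 0.002], [-0.001, 0.002, -1.0]]
contact_force: [-0.4, -0.4, 0.6]
finger_gap: 0.0601
gripper_force: 0.0
```

```bash
python3 tray.py; python3 jars.py; python3 plan.py .4495 .317 .11 -2.6
```

```text
rim [421.1 210.2] [381 176  82  71 622] ((516.389404296875, -370.978759765625), (180.4998016357422, 204.0040740966797), 0.20552510023117065) 0.025931289613176572
floor z 0.0043519402358364045 cup [ 0.51856508 -0.37146247  0.04337352]
[361. 182.] [339 160  45  45] 1527 ((449.8028869628906, 316.48406982421875), 21.029865264892578) 0.0575
[346. 260.] [327 246  42  37] 610 ((534.3521118164062, 305.71697998046875), 20.711645126342773) 0.0576
[203. 326.] [200 275   8  93] 181 ((593.43359375, 155.521240234375), 54.700965881347656) 0.0595
turn [-0.0016 -0.0007  0.0029] shift [0.04   0.4499 0.5924] rows 3.0 t 18.65 gap 0.0599 f [ 0.6 -0.4 -0.2]
```

Emit:
move_arm --pt "0 0 0 0.04 0.23 0.1 0.4" --pt "0 0 0 0.04 0.45 0.3 0.4" --pt "0 0 0 0.04 0.45 0.5 0.4" --pt "0 0 0 0.04 0.45 0.59 0.4" --pt "0 0 0 0.04 0.45 0.59 0.4" --pt "0 0 0 0.04 0.45 0.59 0.4"

```text
time_s: 19.25
ee_pos: [0.45, 0.3155, 0.1113]
tool_rot: [[-0.999, 0.047, -0.001], [0.047, 0.999, -0.001], [0.001, -0.001, -1.0]]
contact_force: [0.2, -0.3, 1.0]
finger_gap: 0.06
gripper_force: 0.0
```

```bash
python3 plan.py .4495 .317 .022 -2.6
```

```text
turn [-0.0012 -0.0007 -0.0024] shift [0.0028 0.0078 0.4467] rows 2.0 t 19.25 gap 0.06 f [ 0.2 -0.3  1. ]
```

Emit:
move_arm --pt "0 0 0 0 0.005 0.2 0.4" --pt "0 0 0 0 0.005 0.36 0.4" --pt "0 0 0 0 0.005 0.44 0.4" --pt "0 0 0 0 0.005 0.44 0.4" --pt "0 0 0 0 0.005 0.44 -0.3" --pt "0 0 0 0 0.005 0.44 -0.3" --pt "0 0 0 0 0.005 0.44 -0.3" --pt "0 0 0 0 0.005 0.44 -0.3" --pt "0 0 0 0 0.005 0.44 -0.3" --squeeze 40

```text
time_s: 20.15
ee_pos: [0.4511, 0.3187, 0.0254]
tool_rot: [[-0.999, 0.045, 0.004], [0.045, 0.999, 0.001], [-0.004, 0.001, -1.0]]
contact_force: [1.5, -2.1, 8.2]
finger_gap: 0.0394
gripper_force: 40.7
```

Emit:
move_arm --pt "0 0 0 0 0 -0.2 -0.3" --pt "0 0 0 0 0 -0.4 -0.3" --pt "0 0 0 0 0 -0.6 -0.3" --pt "0 0 0 0 0 -0.8 -0.3" --pt "0 0 0 0 -0.2 -0.85 -0.3" --pt "0 0 0 -0.05 -0.4 -0.85 -0.3" --pt "0 0 0 -0.07 -0.65 -0.85 -0.3" --pt "0 0 0 -0.1 -0.8 -0.85 -0.3" --pt "0 0 0 -0.1 -0.8 -0.85 -0.3"

```text
time_s: 21.05
ee_pos: [0.4623, 0.1544, 0.1943]
tool_rot: [[-0.999, 0.049, 0.002], [0.049, 0.999, -0.001], [-0.002, -0.001, -1.0]]
contact_force: [-0.2, 1.0, -0.9]
finger_gap: 0.0387
gripper_force: 40.7
```

```bash
python3 plan.py .488 -.0048 .13 -2.6
```

```text
turn [-0.0013  0.002  -0.0042] shift [-0.1665 -0.7884  0.3226] rows 4.0 t 21.05 gap 0.0387 f [-0.2  1.  -0.9]
```

Emit:
move_arm --pt "0 0 0 -0.05 -0.25 0 -0.3" --pt "0 0 0 -0.1 -0.5 0 -0.3" --pt "0 0 0 -0.165 -0.75 0 -0.3" --pt "0 0 0 -0.165 -0.79 0.1 -0.3" --pt "0 0 0 -0.165 -0.79 0.25 -0.3" --pt "0 0 0 -0.165 -0.79 0.32 -0.3" --pt "0 0 0 -0.165 -0.79 0.32 -0.3" --pt "0 0 0 -0.165 -0.79 0.32 -0.3"

```text
time_s: 21.85
ee_pos: [0.4882, -0.0012, 0.1299]
tool_rot: [[-0.999, 0.045, 0.001], [0.045, 0.999, 0.0], [-0.001, 0.0, -1.0]]
contact_force: [-0.5, 0.2, 0.0]
finger_gap: 0.039
gripper_force: 40.9
```

```bash
python3 plan.py .488 -.0048 .054 -2.6
```

```text
turn [0.0001 0.0007 0.0009] shift [ 0.0004 -0.018   0.3795] rows 2.0 t 21.85 gap 0.039 f [-0.5  0.2  0. ]
```

Emit:
move_arm --pt "0 0 0 0 -0.015 0.2 -0.3" --pt "0 0 0 0 -0.015 0.33 -0.3" --pt "0 0 0 0 -0.015 0.375 -0.3" --pt "0 0 0 0 -0.015 0.375 -0.3" --pt "0 0 0 0 -0.015 0.375 -0.3"

```text
time_s: 22.35
ee_pos: [0.4889, -0.0047, 0.0556]
tool_rot: [[-0.999, 0.045, 0.002], [0.045, 0.999, -0.0], [-0.002, -0.0, -1.0]]
contact_force: [-0.2, 0.3, 0.7]
finger_gap: 0.0389
gripper_force: 40.8
```

Emit:
move_arm --pt "0 0 0 0 0 0 0.4" --pt "0 0 0 0 0 0 0.4" --pt "0 0 0 0 0 0 0.4" --pt "0 0 0 0 0 -0.2 0.4" --pt "0 0 0 0 0 -0.4 0.4" --pt "0 0 0 0 0 -0.6 0.4" --pt "0 0 0 0 0 -0.85 0.4" --pt "0 0 0 0 0 -0.95 0.4" --pt "0 0 0 0 0 -0.95 0.4"

```text
time_s: 23.25
ee_pos: [0.4901, -0.0052, 0.2484]
tool_rot: [[-0.999, 0.045, 0.008], [0.045, 0.999, -0.001], [-0.008, -0.001, -1.0]]
contact_force: [1.0, 0.4, -1.1]
finger_gap: 0.0598
gripper_force: 0.0
```

```bash
python3 bay.py .077 .092; python3 plan.py .5905 -.0095 .21 27.4
```

```text
wrist 1619 ((487.77630615234375, -4.676705837249756), 20.88264274597168) [ 0.4867 -0.0045  0.0845]
top 203 ((485.5252990722656, -5.266747951507568), 20.499774932861328) [ 0.4828 -0.0051  0.084 ]
turn [-4.000e-04  9.000e-04 -6.664e-01] shift [-5.157e-01 -3.000e-04  1.726e-01] rows 4.0 t 23.35 gap 0.0594 f [ 0.4 -0.2 -0.1]
```

Jar B is on pad1 within about 2 mm. Next I turn the knob another click.

Emit:
move_arm --pt "0 0 -0.19 -0.2 0 0 0.4" --pt "0 0 -0.38 -0.4 0 0 0.4" --pt "0 0 -0.57 -0.515 0 0.17 0.4" --pt "0 0 -0.667 -0.515 0 0.17 0.4" --pt "0 0 -0.667 -0.515 0 0.17 0.4" --pt "0 0 -0.667 -0.515 0 0.17 0.4" --pt "0 0 -0.667 -0.515 0 0.17 0.4"

```text
time_s: 24.05
ee_pos: [0.59, -0.0094, 0.2102]
tool_rot: [[-0.888, -0.459, -0.0], [-0.459, 0.888, -0.0], [0.0, 0.0, -1.0]]
contact_force: [0.1, 1.3, 0.3]
finger_gap: 0.0595
gripper_force: 0.0
```

Emit:
move_arm --pt "0 0 0 0 0 0.15 0.4" --pt "0 0 0 0 0 0.3 0.4" --pt "0 0 0 0 0 0.34 0.4" --pt "0 0 0 0 0 0.34 0.4" --pt "0 0 0 0 0 0.34 -0.4" --pt "0 0 0 0 0 0.34 -0.4" --pt "0 0 0 0 0 0.34 -0.4" --pt "0 0 0 0 0 0.34 -0.4" --pt "0 0 0 0 0 0.34 -0.4" --squeeze 60

```text
time_s: 24.95
ee_pos: [0.5918, -0.0098, 0.1442]
tool_rot: [[-0.888, -0.461, 0.003], [-0.461, 0.888, -0.001], [-0.002, -0.002, -1.0]]
contact_force: [-1.6, -1.5, 6.8]
finger_gap: 0.0352
gripper_force: 62.2
```

```bash
python3 plan.py .5905 -.0095 .14 -32.6
```

```text
turn [-8.0000e-04  4.3000e-03  1.3338e+00] shift [0.0053 0.0042 0.0211] rows 7.0 t 24.95 gap 0.0352 f [-1.6 -1.5  6.8]
```

Emit:
move_arm --pt "0 0 0.07 0 0 0 -0.4" --pt "0 0 0.15 0 0 0 -0.4" --pt "0 0 0.24 0 0 0 -0.4" --pt "0 0 0.33 0 0 0 -0.4" --pt "0 0 0.42 0 0 0 -0.4" --pt "0 0 0.51 0 0 0 -0.4" --pt "0 0 0.6 0 0 0 -0.4" --pt "0 0 0.67 0 0 0 -0.4"

```text
time_s: 25.75
ee_pos: [0.5919, -0.0102, 0.1443]
tool_rot: [[-0.999, 0.05, 0.003], [0.05, 0.999, -0.002], [-0.003, -0.002, -1.0]]
contact_force: [-0.6, -2.7, 6.3]
finger_gap: 0.0347
gripper_force: 62.3
```

Emit:
move_arm --pt "0 0 0.07 0 0 0 -0.4" --pt "0 0 0.15 0 0 0 -0.4" --pt "0 0 0.24 0 0 0 -0.4" --pt "0 0 0.33 0 0 0 -0.4" --pt "0 0 0.42 0 0 0 -0.4" --pt "0 0 0.51 0 0 0 -0.4" --pt "0 0 0.6 0 0 0 -0.4" --pt "0 0 0.665 0 0 0 -0.4" --pt "0 0 0.665 0 0 0 -0.4" --pt "0 0 0.665 0 0 0 -0.4"

```text
time_s: 26.75
ee_pos: [0.5918, -0.0108, 0.1442]
tool_rot: [[-0.842, 0.539, 0.003], [0.539, 0.842, -0.002], [-0.004, -0.0, -1.0]]
contact_force: [-1.2, -3.1, 7.2]
finger_gap: 0.035
gripper_force: 62.4
```

Emit:
move_arm --pt "0 0 0 0 0 0 0.4" --pt "0 0 0 0 0 0 0.4" --pt "0 0 0 0 0 0 0.4" --pt "0 0 0 0 0 -0.2 0.4" --pt "0 0 0 0 0 -0.4 0.4" --pt "0 0 0 0 0 -0.5 0.4" --pt "0 0 0 0 0 -0.5 0.4"

```text
time_s: 27.45
ee_pos: [0.5929, -0.0095, 0.246]
tool_rot: [[-0.842, 0.539, 0.007], [0.539, 0.842, -0.001], [-0.006, 0.003, -1.0]]
contact_force: [0.1, -0.4, -1.1]
finger_gap: 0.0596
gripper_force: 0.0
```

```bash
python3 plan.py .5345 .3058 .24 -2.6
```

```text
turn [ 0.0017  0.0087 -0.6675] shift [1.0963 1.17   0.0267] rows 7.0 t 27.45 gap 0.0596 f [ 0.1 -0.4 -1.1]
```

Emit:
move_arm --pt "0 0 -0.19 0.16 0.18 0 0.4" --pt "0 0 -0.38 0.32 0.36 0 0.4" --pt "0 0 -0.57 0.48 0.54 0 0.4" --pt "0 0 -0.667 0.64 0.72 0 0.4" --pt "0 0 -0.667 0.8 0.9 0 0.4" --pt "0 0 -0.667 0.96 1 0 0.4" --pt "0 0 -0.667 0.96 1 0 0.4"

```text
time_s: 28.15
ee_pos: [0.5337, 0.2666, 0.2406]
tool_rot: [[-0.999, 0.041, -0.004], [0.041, 0.999, 0.001], [0.004, 0.001, -1.0]]
contact_force: [0.2, 0.5, 0.8]
finger_gap: 0.06
gripper_force: 0.0
```

```bash
python3 bay.py .024 .036;python3 plan.py .5345 .3058 .11 -2.6
```

```text
wrist 4160 ((487.1080322265625, 12.297574043273926), 53.34284210205078) [0.49   0.0177 0.0299]
top 1232 ((484.34820556640625, -0.04007269814610481), 62.76572036743164) [ 0.4859 -0.0009  0.0293]
turn [-0.0016 -0.0025  0.0022] shift [0.0135 0.2141 0.6544] rows 3.0 t 28.25 gap 0.06 f [ 0.1 -0.2  0.8]
```

Emit:
move_arm --pt "0 0 0 0.005 0.2 0.1 0.4" --pt "0 0 0 0.005 0.2 0.3 0.4" --pt "0 0 0 0.005 0.2 0.5 0.4" --pt "0 0 0 0.005 0.2 0.65 0.4" --pt "0 0 0 0.005 0.2 0.65 0.4" --pt "0 0 0 0.005 0.2 0.65 0.4"

```text
time_s: 28.85
ee_pos: [0.5379, 0.3013, 0.112]
tool_rot: [[-0.999, 0.047, -0.001], [0.047, 0.999, -0.001], [0.001, -0.001, -1.0]]
contact_force: [0.1, 0.1, 0.0]
finger_gap: 0.0598
gripper_force: 0.0
```

```bash
python3 plan.py .536 .3058 .022 -2.6
python3 - <<'E'
from h import *
p,d,c=snap('top'); g=p.astype(int)
for k in range(6):
    a=np.radians(180-2.6+60*k); P=[.59+.105*np.cos(a),-.0105+.105*np.sin(a),.03]; u=proj(c,P)[0]; u=u.astype(int); print(k*60,u,p[u[1]-3:u[1]+4,u[0]-3:u[0]+4].mean((0,1)).round())
cv2.imwrite('pics/t5.png',cv2.resize(p[90:290,180:480,::-1],(750,500),interpolation=3))
E
```

```text
turn [-0.0012 -0.0016 -0.0025] shift [0.0099 0.0224 0.4502] rows 2.0 t 28.85 gap 0.0598 f [0.1 0.1 0. ]
0 [276 222] [35. 34. 33.]
60 [314 203] [65. 63. 64.]
120 [315 162] [106. 109. 111.]
180 [280 140] [64. 66. 68.]
240 [243 159] [116. 118. 120.]
300 [241 199] [110. 107. 108.]
```

View pics/t5.png

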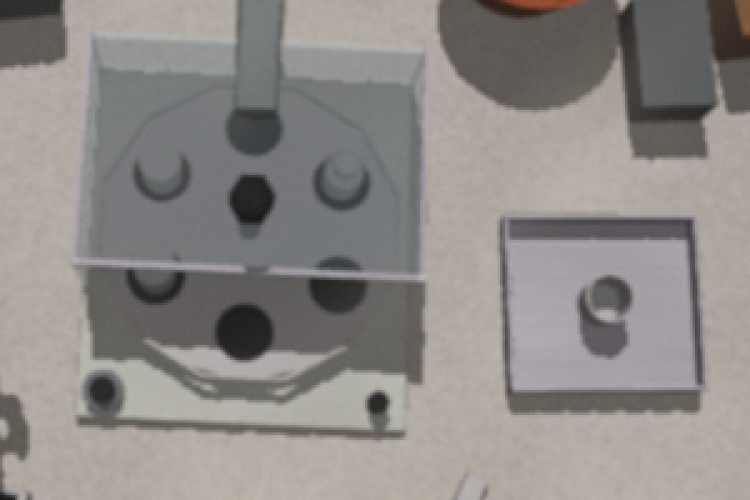

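Jars stand at (157,275) and (162,172), the ref at (343,178), the front pad is empty at (245,332) and the cup is upright in the tray at (606,300). Everything fits, so I'll pick jar C.

Emit:
move_arm --pt "0 0 0 0.008 0.022 0.2 0.4" --pt "0 0 0 0.008 0.022 0.36 0.4" --pt "0 0 0 0.008 0.022 0.445 0.4" --pt "0 0 0 0.008 0.022 0.445 0.4" --pt "0 0 0 0.008 0.022 0.445 -0.3" --pt "0 0 0 0.008 0.022 0.445 -0.3" --pt "0 0 0 0.008 0.022 0.445 -0.3" --pt "0 0 0 0.008 0.022 0.445 -0.3" --pt "0 0 0 0.008 0.022 0.445 -0.3" --squeeze 40

```text
time_s: 29.8
ee_pos: [0.5383, 0.3077, 0.0257]
tool_rot: [[-0.999, 0.046, 0.004], [0.046, 0.999, 0.002], [-0.004, 0.002, -1.0]]
contact_force: [0.8, 0.1, 6.8]
finger_gap: 0.0395
gripper_force: 40.6
```

Emit:
move_arm --pt "0 0 0 0 0 -0.2 -0.3" --pt "0 0 0 0 0 -0.4 -0.3" --pt "0 0 0 0 0 -0.6 -0.3" --pt "0 0 0 0 0 -0.8 -0.3" --pt "0 0 0 0.1 -0.2 -0.9 -0.3" --pt "0 0 0 0.2 -0.4 -0.9 -0.3" --pt "0 0 0 0.25 -0.65 -0.9 -0.3" --pt "0 0 0 0.28 -0.8 -0.9 -0.3" --pt "0 0 0 0.28 -0.8 -0.9 -0.3"

```text
time_s: 30.7
ee_pos: [0.4713, 0.1466, 0.2042]
tool_rot: [[-0.999, 0.049, -0.0], [0.049, 0.999, -0.001], [-0.0, -0.001, -1.0]]
contact_force: [0.5, 1.1, -1.0]
finger_gap: 0.0393
gripper_force: 40.8
```

```bash
python3 plan.py .4885 -.0048 .13 -2.6
```

```text
turn [-0.0017  0.0001 -0.0044] shift [-0.1229 -0.7515  0.3721] rows 4.0 t 30.7 gap 0.0393 f [ 0.5  1.1 -1. ]
```

Emit:
move_arm --pt "0 0 0 -0.05 -0.25 0 -0.3" --pt "0 0 0 -0.1 -0.5 0 -0.3" --pt "0 0 0 -0.13 -0.75 0 -0.3" --pt "0 0 0 -0.13 -0.765 0.1 -0.3" --pt "0 0 0 -0.13 -0.765 0.25 -0.3" --pt "0 0 0 -0.13 -0.765 0.37 -0.3" --pt "0 0 0 -0.13 -0.765 0.37 -0.3" --pt "0 0 0 -0.13 -0.765 0.37 -0.3"

```text
time_s: 31.5
ee_pos: [0.4924, -0.0039, 0.1299]
tool_rot: [[-0.999, 0.046, 0.0], [0.046, 0.999, 0.0], [-0.0, 0.0, -1.0]]
contact_force: [0.0, 0.8, -0.8]
finger_gap: 0.0388
gripper_force: 40.9
```

```bash
python3 plan.py .49 -.0048 .054 -2.6
```

```text
turn [ 0.0001  0.0002 -0.0003] shift [ 0.0116 -0.0051  0.3795] rows 2.0 t 31.5 gap 0.0388 f [ 0.   0.8 -0.8]
```

Emit:
move_arm --pt "0 0 0 0.01 -0.004 0.2 -0.3" --pt "0 0 0 0.01 -0.004 0.33 -0.3" --pt "0 0 0 0.01 -0.004 0.375 -0.3" --pt "0 0 0 0.01 -0.004 0.375 -0.3" --pt "0 0 0 0.01 -0.004 0.375 -0.3"

```text
time_s: 32.0
ee_pos: [0.4913, -0.005, 0.0557]
tool_rot: [[-0.999, 0.046, 0.002], [0.046, 0.999, -0.0], [-0.002, -0.0, -1.0]]
contact_force: [-1.2, 0.2, -0.0]
finger_gap: 0.0388
gripper_force: 40.9
```

Emit:
move_arm --pt "0 0 0 0 0 0 0.4" --pt "0 0 0 0 0 0 0.4" --pt "0 0 0 0 0 0 0.4" --pt "0 0 0 0 0 -0.2 0.4" --pt "0 0 0 0 0 -0.4 0.4" --pt "0 0 0 0 0 -0.6 0.4" --pt "0 0 0 0 0 -0.85 0.4" --pt "0 0 0 0 0 -0.95 0.4" --pt "0 0 0 0 0 -0.95 0.4"

```text
time_s: 32.9
ee_pos: [0.4923, -0.0053, 0.2483]
tool_rot: [[-0.999, 0.046, 0.008], [0.046, 0.999, -0.001], [-0.008, -0.001, -1.0]]
contact_force: [0.0, -0.4, -0.6]
finger_gap: 0.06
gripper_force: 0.0
```

```bash
python3 bay.py .077 .092; python3 plan.py .5905 -.0095 .21 -32.6
```

```text
wrist 1624 ((488.12799072265625, -4.816498756408691), 20.869953155517578) [ 0.4872 -0.0047  0.0845]
top 216 ((485.97467041015625, -5.136658191680908), 20.57700538635254) [ 0.4835 -0.0051  0.0836]
turn [0.     0.001  0.6658] shift [-0.5046  0.0007  0.1727] rows 4.0 t 33.0 gap 0.0598 f [-0.4 -0.2 -1. ]
```

Jar C is on pad2 and centred. Turning back one click (+60°).

Emit:
move_arm --pt "0 0 0.19 -0.2 0 0 0.4" --pt "0 0 0.38 -0.4 0 0 0.4" --pt "0 0 0.57 -0.504 0 0.17 0.4" --pt "0 0 0.667 -0.504 0 0.17 0.4" --pt "0 0 0.667 -0.504 0 0.17 0.4" --pt "0 0 0.667 -0.504 0 0.17 0.4" --pt "0 0 0.667 -0.504 0 0.17 0.4"

```text
time_s: 33.7
ee_pos: [0.59, -0.0096, 0.2102]
tool_rot: [[-0.843, 0.538, -0.0], [0.538, 0.843, -0.0], [0.0, -0.0, -1.0]]
contact_force: [0.6, -0.2, -0.4]
finger_gap: 0.0599
gripper_force: 0.0
```

Emit:
move_arm --pt "0 0 0 0 0 0.15 0.4" --pt "0 0 0 0 0 0.3 0.4" --pt "0 0 0 0 0 0.34 0.4" --pt "0 0 0 0 0 0.34 0.4" --pt "0 0 0 0 0 0.34 -0.4" --pt "0 0 0 0 0 0.34 -0.4" --pt "0 0 0 0 0 0.34 -0.4" --pt "0 0 0 0 0 0.34 -0.4" --pt "0 0 0 0 0 0.34 -0.4" --squeeze 60

```text
time_s: 34.6
ee_pos: [0.5913, -0.0104, 0.1444]
tool_rot: [[-0.842, 0.539, 0.002], [0.539, 0.842, -0.002], [-0.003, -0.0, -1.0]]
contact_force: [-2.2, -2.4, 6.6]
finger_gap: 0.0349
gripper_force: 62.4
```

```bash
python3 plan.py .5905 -.0095 .14 27.4
```

```text
turn [-0.0019  0.0032 -1.3339] shift [0.0059 0.0015 0.0218] rows 7.0 t 34.6 gap 0.0349 f [-2.2 -2.4  6.6]
```

Emit:
move_arm --pt "0 0 -0.07 0 0 0 -0.4" --pt "0 0 -0.15 0 0 0 -0.4" --pt "0 0 -0.24 0 0 0 -0.4" --pt "0 0 -0.33 0 0 0 -0.4" --pt "0 0 -0.42 0 0 0 -0.4" --pt "0 0 -0.51 0 0 0 -0.4" --pt "0 0 -0.6 0 0 0 -0.4" --pt "0 0 -0.67 0 0 0 -0.4"

```text
time_s: 35.4
ee_pos: [0.5914, -0.0102, 0.1443]
tool_rot: [[-0.999, 0.041, 0.003], [0.041, 0.999, -0.001], [-0.003, -0.001, -1.0]]
contact_force: [-1.9, -1.5, 5.7]
finger_gap: 0.035
gripper_force: 62.4
```

Emit:
move_arm --pt "0 0 -0.07 0 0 0 -0.4" --pt "0 0 -0.15 0 0 0 -0.4" --pt "0 0 -0.24 0 0 0 -0.4" --pt "0 0 -0.33 0 0 0 -0.4" --pt "0 0 -0.42 0 0 0 -0.4" --pt "0 0 -0.51 0 0 0 -0.4" --pt "0 0 -0.6 0 0 0 -0.4" --pt "0 0 -0.665 0 0 0 -0.4" --pt "0 0 -0.665 0 0 0 -0.4" --pt "0 0 -0.665 0 0 0 -0.4"

```text
time_s: 36.4
ee_pos: [0.5913, -0.01, 0.1443]
tool_rot: [[-0.888, -0.461, 0.002], [-0.461, 0.888, -0.001], [-0.002, -0.002, -1.0]]
contact_force: [-2.3, -2.3, 6.5]
finger_gap: 0.0349
gripper_force: 62.4
```

Emit:
move_arm --pt "0 0 0 0 0 0 0.4" --pt "0 0 0 0 0 0 0.4" --pt "0 0 0 0 0 0 0.4" --pt "0 0 0 0 0 -0.2 0.4" --pt "0 0 0 0 0 -0.4 0.4" --pt "0 0 0 0 0 -0.5 -1" --pt "0 0 0 0 0 -0.5 -1"

```text
time_s: 37.1
ee_pos: [0.5931, -0.0098, 0.2461]
tool_rot: [[-0.888, -0.461, 0.007], [-0.461, 0.888, -0.001], [-0.006, -0.004, -1.0]]
contact_force: [-0.6, 0.2, 0.3]
finger_gap: 0.0316
gripper_force: 0.0
```

```bash
python3 plan.py .429 .134 .15 -2.6
```

```text
turn [-0.0032  0.0089  0.6674] shift [0.3997 1.0183 0.4737] rows 5.0 t 37.1 gap 0.0316 f [-0.6  0.2  0.3]
```

Emit:
move_arm --pt "0 0 0.19 0.1 0.22 0 -1" --pt "0 0 0.38 0.2 0.44 0 -1" --pt "0 0 0.57 0.3 0.66 0 -1" --pt "0 0 0.667 0.4 0.88 0.1 -1" --pt "0 0 0.667 0.4 1 0.3 -1" --pt "0 0 0.667 0.4 1 0.47 -1" --pt "0 0 0.667 0.4 1 0.47 -1" --pt "0 0 0.667 0.4 1 0.47 -1"

```text
time_s: 37.9
ee_pos: [0.4268, 0.1309, 0.1478]
tool_rot: [[-0.999, 0.045, -0.002], [0.045, 0.999, -0.001], [0.002, -0.001, -1.0]]
contact_force: [-0.5, 0.5, -0.5]
finger_gap: -0.0003
gripper_force: 0.0
```

```bash
python3 tray.py; python3 plan.py .4287 .134 .045 -2.6
python3 - <<'E'
from h import *
p,d,c=snap('top'); cv2.imwrite('pics/t6.png',cv2.resize(p[90:290,180:480,::-1],(750,500),interpolation=3))
E
```

```text
rim [420.4 210.2] [381 176  82  71 624] ((516.4685668945312, -370.4007263183594), (180.83677673339844, 203.31503295898438), 0.23739348351955414) 0.02589948667368252
floor z 0.004104057387093407 cup [ 0.51880089 -0.37230939  0.04323216]
turn [-0.0002  0.0004 -0.0003] shift [-0.0015  0.0159  0.519 ] rows 3.0 t 37.95 gap 0.0002 f [0.7 0.4 0.7]
```

View pics/t6.png

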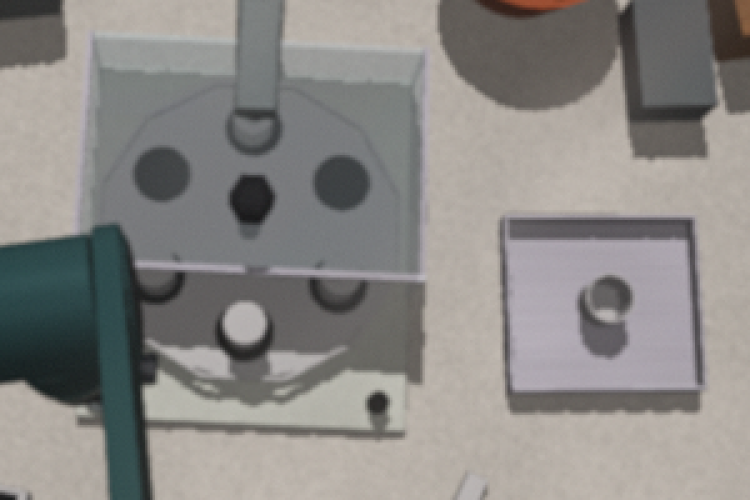

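The ref is under the head at (255,130), the three jars are on the front pads at (157,278), (245,325) and (338,280), and the cup is in the tray. Now the button.

Emit:
move_arm --pt "0 0 0 0 0.013 0.2 -1" --pt "0 0 0 0 0.013 0.4 -1" --pt "0 0 0 0 0.013 0.52 -1" --pt "0 0 0 0 0.013 0.535 -1" --pt "0 0 0 0 0.013 0.55 -1" --pt "0 0 0 0 0.013 0.55 -1"

```text
time_s: 38.6
ee_pos: [0.4292, 0.1336, 0.0395]
tool_rot: [[-0.999, 0.046, 0.003], [0.046, 0.999, 0.0], [-0.003, 0.0, -1.0]]
contact_force: [0.7, 1.5, 0.6]
finger_gap: 0.0003
gripper_force: 0.0
```

```bash
python3 plan.py .4287 .134 .026 -2.6
```

```text
turn [ 0.0005  0.0034 -0.0003] shift [0.0028 0.0016 0.0677] rows 1.0 t 38.6 gap 0.0003 f [0.7 1.5 0.6]
```

Emit:
move_arm --pt "0 0 0 0 0 0.02 -1" --pt "0 0 0 0 0 0.035 -1" --pt "0 0 0 0 0 0.045 -1" --pt "0 0 0 0 0 0.052 -1" --pt "0 0 0 0 0 0.058 -1" --pt "0 0 0 0 0 0.058 -1"

```text
time_s: 39.2
ee_pos: [0.4289, 0.1338, 0.0278]
tool_rot: [[-0.999, 0.045, 0.003], [0.045, 0.999, 0.0], [-0.003, 0.0, -1.0]]
contact_force: [-0.3, -0.3, 16.5]
finger_gap: 0.0001
gripper_force: 8.3
```

Emit:
move_arm --pt "0 0 0 0 0 0.006 -1" --pt "0 0 0 0 0 0.006 -1" --pt "0 0 0 0 0 0.006 -1"

```text
time_s: 39.5
ee_pos: [0.429, 0.1338, 0.0276]
tool_rot: [[-0.999, 0.045, 0.003], [0.045, 0.999, 0.0], [-0.003, 0.0, -1.0]]
contact_force: [-2.3, -1.0, 31.3]
finger_gap: -0.0001
gripper_force: 15.9
```

Run:
```python
from h import *
p,d,c=snap('wrist'); cv2.imwrite('pics/b.png',cv2.resize(p[120:420,120:440,::-1],(640,600),interpolation=3))
```

```text
(no output)
```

View pics/b.png

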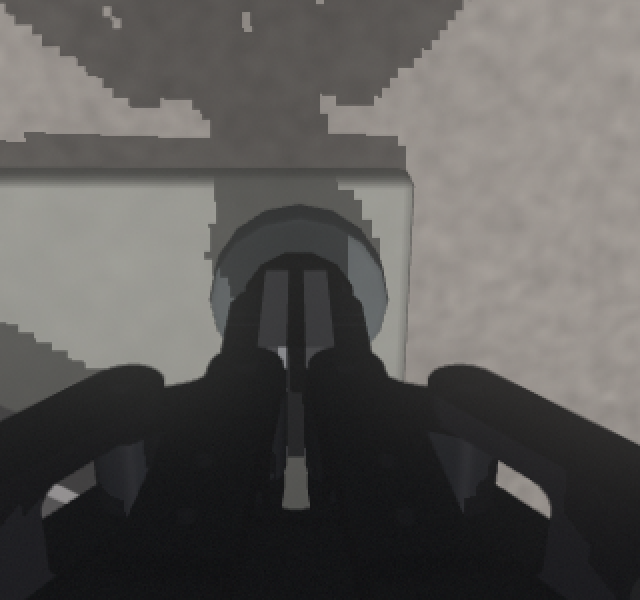

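The fingers sit centred on the black button inside its collar at (300,300), on a hard stop 5.8 mm below the measured top, so it is fully pressed. Letting go.

Emit:
move_arm --pt "0 0 0 0 0 -0.05 -1" --pt "0 0 0 0 0 -0.2 -1" --pt "0 0 0 0 0 -0.4 -1" --pt "0 0 0 0 0 -0.6 -1" --pt "0 0 0 0.1 0.2 -0.8 -1" --pt "0 0 0 0.2 0.4 -0.9 -1" --pt "0 0 0 0.2 0.6 -0.9 -1" --pt "0 0 0 0.2 0.8 -0.9 -1" --pt "0 0 0 0.2 0.8 -0.9 -1" --pt "0 0 0 0.2 0.8 -0.9 -1"

```text
time_s: 40.55
ee_pos: [0.3936, 0.2953, 0.2048]
tool_rot: [[-0.999, 0.043, -0.002], [0.043, 0.999, -0.002], [0.002, -0.002, -1.0]]
contact_force: [0.4, -1.1, -0.4]
finger_gap: 0.0001
gripper_force: 0.0
```

```bash
python3 tray.py
python3 - <<'E'
from h import *; from m import blobs
p,d,c=snap('top'); X=xyz(c,d); print(arm.observe()['ee_pos'])
m=(p.max(2)<60)&(np.hypot(X[:,:,0]-.427,X[:,:,1]-.133)<.015)&(d>0); print('button z',np.median(X[m],0),m.sum(),'(was .0319)')
cv2.imwrite('pics/t7.png',cv2.resize(p[90:290,180:480,::-1],(750,500),interpolation=3))
E
```

```text
rim [421.2 210.2] [381 176  82  71 623] ((516.2781982421875, -370.593017578125), (180.46347045898438, 202.76686096191406), 0.16285234689712524) 0.026075773785186534
floor z 0.004342344012884913 cup [ 0.51921936 -0.37174184  0.04254531]
[0.39377693 0.29397561 0.20471957]
button z [0.42623827 0.13138725 0.03301142] 75 (was .0319)
```

View pics/t7.png

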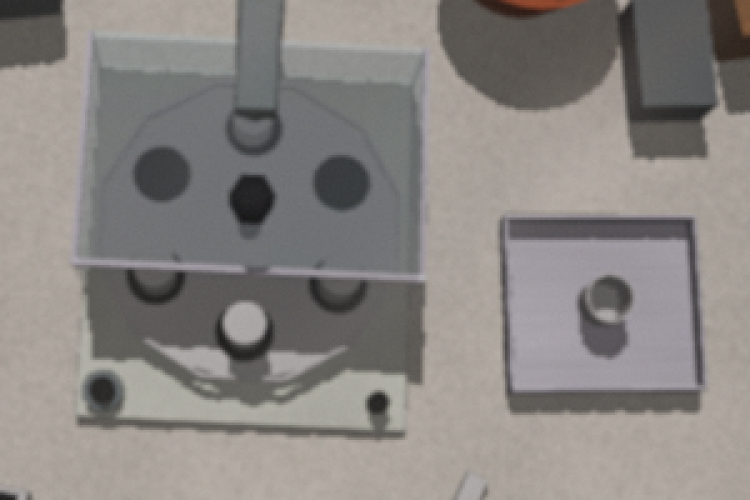

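The final view matches the goal: ref at (255,130) under the head, three jars on pads, cup upright in the tray at (606,300), and the button sprung back at (103,390).

```bash
python3 -c "
from workcell import arm
print(arm.hand_in())"
```

```text
the job is handed in; nothing more can be done
None
```

I handed the job in at about 41 s, though the hand-in gave no verdict: the one used cup is upright in the tray, the three new jars are on pads, the reference bottle is under the head, and the start button was pressed to its stop and let go.

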